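# Put away the cleaned vise parts

## Task

Put the washed vise parts away where each kind belongs: the two soft jaws out of the white drain stand into the wooden rack, standing on edge at the bottom of their slots, the long jaw in the long slot and the short jaw in the short one; one sleeve in each compartment of the divided tray; and the vee block, groove up, in the square tray. Keep the jaws upright on the way, stand the sleeves upright, and do not shift the jar.

Things in the scene. Friction and masses are not known exactly. Their poses are not given: they have to be found in the camera images.
- jaw_long: Long soft jaw for the vise: flat aluminium plate with two screw holes, 90 long (its y axis) x 14 thick (x) x 75 high (z), 0.25 kg nominal. Starts standing on its long edge in one of the two slots of the drain stand. Origin: centre of its underside.
- jaw_short: Short soft jaw: the same kind of plate but 60 long (y) x 14 thick (x) x 75 high (z), 0.17 kg nominal. Starts standing in the other slot of the drain stand. Origin: centre of its underside.
- sleeve_a: Bushing sleeve: plain steel tube standing upright, 36 outer diameter, 22 bore, 48 high (z), 0.22 kg nominal. Origin: centre of its underside.
- sleeve_b: A second bushing sleeve, identical to sleeve_a. Origin: centre of its underside.
- vee_block: Steel vee block: 40 wide between its two flat side faces (x), 45 long (y, the direction of the groove), 46 high (z), groove open upwards, 0.35 kg nominal. Take it by the two flat side faces (across x), which rise to the full height. Starts at any yaw. Origin: centre of its underside.
- rack: Wooden jaw rack, fixed, base 100 (x) x 118 (y) x 6. Two parallel slots along its y axis: the long one (106 inside) centred at x = +28, y = 0, the short one (76 inside) at x = -28, y = 0. Slots 17 wide, floor 6 above the table, walls straight up to 28, then flared to a mouth about 34 wide at 40; end walls 40 high. Origin: centre of its underside, on the table.
- drain_stand: White drain stand, fixed: base 104 (x) x 122 (y), 6 thick, two slots along its y axis, shaped as in the rack but both 106 long inside, centred at x = +28 and x = -28; slot floor 6 above the table, rim 40. The two jaws start in it, one in each slot, their length along its y axis. Origin: centre of its underside.
- sleeve_tray: Grey tray with two compartments, fixed: outside 72 (x) x 130 (y) x 14 high, walls and floor 4 thick, one divider across the middle; the compartments, 64 x 59 inside, are centred at y = +31.5 and y = -31.5, x = 0. Origin: centre of its underside.
- block_tray: Grey square tray without a divider, fixed: outside 84 x 84 x 14 high, walls and floor 4 thick. Origin: centre of its underside.
- jar: Closed jar with a white cap, 52 diameter, 58 high, loose, standing among the parts: a bystander to leave alone. Origin: centre of its underside.
There are look-alikes about, which are no part of the job. What is shaped like the jaw_long but blue is not meant.

How it is judged:
By the outcome, as a careful person would: the job done as asked, in the order asked, and still so for the second after the job is handed in, with the robot touching nothing.
It also fails if it takes over 144 s, if anything falls off the work surface, if the arm or the gripper's body presses on something with over 40 N, if the wrist force passes 120 N, or if a joint passes its speed limit or range.

## Robot

A 6-joint arm with a two-finger parallel gripper is mounted at the origin on the work surface. World frame = base frame: x ahead of the robot, y to its left, z up, the work surface at z = 0. Lengths are in m, angles in rad, forces in N, time in s.
With the tool pointing down it reaches from about 0.425 to 0.95 m from the base axis. Payload 3.5 kg.
Tool frame: the origin (TCP) lies between the finger pads; the fingertips stand 17 mm ahead of it and the grasp point (between the pads) lies 2 mm behind it; z points along the fingers, y is the line along which they close (so a half turn about z gives the same grasp; the last joint's range is limited). The gripper opens to 85 mm and grips with 20 to 120 N. Pads are 22 mm wide; open, the fingers measure 114 mm over their backs; the gripper's body (76 mm by 85 mm) begins 54 mm behind the grasp point. The pads swing forward as they close: fully open they stand 13 mm farther back than shut.
Start: joints at [1.027, 0.286, 1.577, -0, 1.279, -0.15], TCP at [0.259, 0.623, 0.227] pointing down, gripper open.
Joint ranges: [-2.77, 2.77], [-0.9, 2.22], [0.21, 2.48], [-1.53, 4.67], [0.24, 2.81], [-2.84, 2.84]. Speed limits (rad/s): [2.79, 2.79, 3.14, 3.14, 3.14, 3.14].

## Interface

Orientations are given as a unit quaternion [w, x, y, z].
In Python, from workcell import robot gives the robot as it stands.
- The arm moves only by the shell command python3 -m handwheel 'ROWS'. ROWS is JSON, one flat list of numbers, 7 for each row, row after row: the shift along the tool's x, y, z in m, then the turn, a rotation vector about the tool's x, y, z in rad, then the finger opening in m, from 0 to 0.0854. In form: [tx, ty, tz, wx, wy, wz, claw, tx, ty, tz, wx, wy, wz, claw, ...]. A call has 1 to 10 rows; each row shifts and turns the commanded pose from where the row before left it, along the tool's axes as they then stand; what a row does not reach is not made up. A row lasts 1/12 s, in which the tool goes at most 41.7 mm and 7.16 degrees, less where a joint would pass 70% of its speed; a pose out of reach is approached as far as the arm can. A call with a gripper value outside its range is refused whole. The fingers move at their own pace and stop on an object; the grip force is fixed at half the most. Time passes only in rows, so rows that do not move let the fingers close. It gives the time, the measured TCP pose, the force, the opening and the grip force at its end, in the units of the state.
- robot.sense(): the state, without advancing time (a new reading comes with each control period).
- robot.get_image(name): name is "scene" or "top" or "wrist"; returns the picture (384x512x3 uint8, red, green, blue); there is no depth.
- robot.camera_info(name): a dict with "K" (3x3 intrinsics, pixels), "R" (3x3) and "t" (3): a world point X has camera coordinates R X + t; the wrist camera has in their place "mount" (4x4, takes a point from camera to tool coordinates, whose origin is the TCP and whose axes are the flange's). Camera axes: x right, y down, z forward; pixel columns grow to the right and rows downward; lengths in m; the calibration is good to about 2 mm. The wrist camera is an equidistant fisheye: a pixel r from the principal point sees the ray r / f radians off the axis. A picture is of the moment at which its call begins: read the wrist's pose just before it. camera_info takes no time and is no camera call.
- robot.finish_job(): hands the job in; it is judged then, once.
The state is a dict: "time": time; "q": joint angles; "qd": joint speeds; "tau": joint torques, N m; "ee_pos": TCP position; "ee_rot": TCP orientation; "ft_force": force on the tool from outside, world axes, zero at the start; "ft_torque": the same for the moment, N m; "opening": finger opening in m; "gripper_force": force on a finger pad.
Only numpy, scipy, OpenCV 4.12 (cv2) and the standard library are available. Lean on these libraries where they do the work, as an engineer would, in place of code of your own. Each camera call takes 0.05 s, during which the arm holds its last target. There are 200 camera calls.

## Working session

There is one attempt and no reset: what is moved stays moved. The work goes in short steps, Python scripts to look and compute and a shell command to move; the robot and the scene stay as the last step left them, time stands still between calls to the robot, and variables do not carry over. Pictures are saved under pics/ and viewed, at most 14 in all, crops included, and the job is handed in when it is done.

```bash
ls; mkdir -p pics
python3 - <<'E'
from workcell import robot
import cv2,numpy as np
np.set_printoptions(precision=4,suppress=True)
for n in ("scene","top","wrist"):
    im=robot.get_image(n); cv2.imwrite(f"pics/{n}0.png",im[:,:,::-1])
    print(n,{k:np.array(v) for k,v in robot.camera_info(n).items() if k in("K","R","t","mount")})
print(robot.sense())
a=cv2.imread("pics/top0.png");cv2.imwrite("pics/top0b.png",cv2.resize(a,(800,600),interpolation=cv2.INTER_CUBIC))
E
```

```text
pics
scene {'K': array([[367.8342,   0.    , 253.165 ],
       [  0.    , 367.8342, 190.8566],
       [  0.    ,   0.    ,   1.    ]]), 'R': array([[-0.7682,  0.6401, -0.0127],
       [ 0.478 ,  0.5603, -0.6764],
       [-0.4258, -0.5257, -0.7364]]), 't': array([ 0.3999, -0.1894,  1.1105])}
top {'K': array([[368.0557,   0.    , 255.876 ],
       [  0.    , 368.0557, 190.0992],
       [  0.    ,   0.    ,   1.    ]]), 'R': array([[-0.0058, -1.    , -0.0064],
       [-0.9926,  0.0066, -0.1216],
       [ 0.1216,  0.0057, -0.9926]]), 't': array([-0.0267,  0.5168,  0.9956])}
wrist {'K': array([[297.3186,   0.    , 256.153 ],
       [  0.    , 297.3186, 189.2463],
       [  0.    ,   0.    ,   1.    ]]), 'mount': array([[-0.0004, -0.9569, -0.2903,  0.0742],
       [ 1.    , -0.0007,  0.001 , -0.0002],
       [-0.0011, -0.2903,  0.9569, -0.1472],
       [ 0.    ,  0.    ,  0.    ,  1.    ]])}
{'time': 0.15, 'q': array([ 1.027 ,  0.287 ,  1.5778, -0.    ,  1.2786, -0.15  ]), 'qd': array([-0.0004, -0.0032, -0.004 ,  0.0002,  0.0008,  0.0034]), 'tau': array([  0.0008, -40.6606, -29.3142,  -0.0001,   0.004 ,   0.    ]), 'ee_pos': array([0.2587, 0.6229, 0.226 ]), 'ee_rot': array([-0.0003,  0.1956,  0.9807, -0.0009]), 'ft_force': array([0.0168, 0.4846, 0.5463]), 'ft_torque': array([-0.034 ,  0.0224,  0.0132]), 'gripper_force': 0.0, 'opening': 0.0853643947900414}
```

View pics/top0b.png

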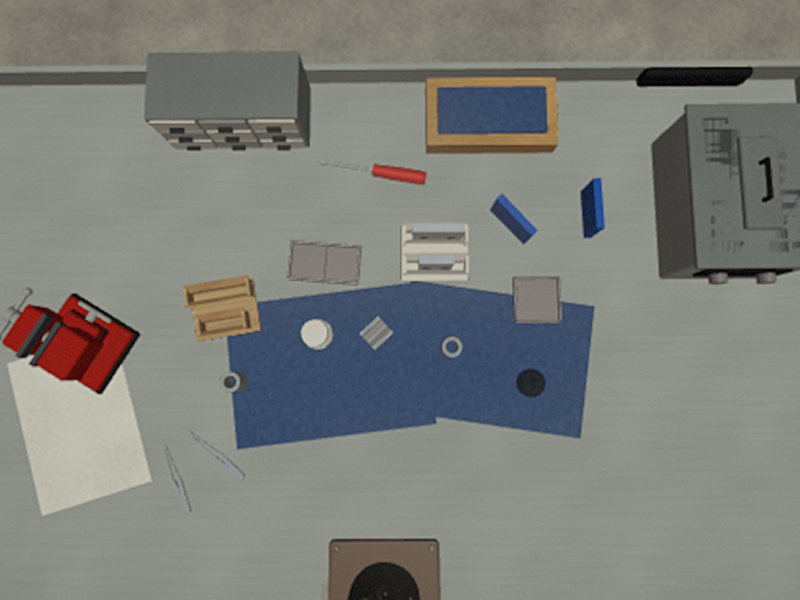

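View pics/scene0.png

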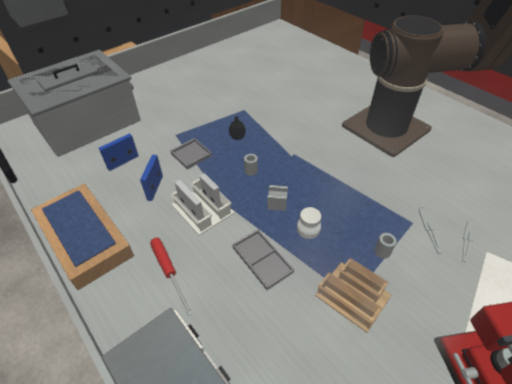

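Top view (800×600): stand at (435,251) with the long jaw in the far slot (438,232) and the short one in the near slot (435,265). Rack (222,307), divided tray (325,262), square tray (537,300), sleeves (232,381) and (452,347), vee block (376,332), jar (317,333).

```bash
cat > h.py <<'E'
from workcell import robot
import cv2,numpy as np
from scipy.spatial.transform import Rotation as Ro
np.set_printoptions(precision=4,suppress=True)
def pose():
    s=robot.sense(); q=s["ee_rot"]; return np.array(s["ee_pos"]),Ro.from_quat([q[1],q[2],q[3],q[0]])
def cam(n,P=None):
    c=robot.camera_info(n); K=np.array(c["K"])
    if n=="wrist":
        p,R=P; M=np.array(c["mount"]); return K,R.as_matrix()@M[:3,:3],p+R.as_matrix()@M[:3,3]
    R=np.array(c["R"]); return K,R.T,-R.T@np.array(c["t"])
def ray(n,uv,P=None):
    K,R,o=cam(n,P); uv=np.atleast_2d(np.array(uv,float))
    d=(uv-K[:2,2])/K[0,0]
    if n=="wrist":
        r=np.linalg.norm(d,axis=1,keepdims=True)+1e-12; v=np.hstack([d/r*np.sin(r),np.cos(r)])
    else: v=np.hstack([d,np.ones((len(d),1))])
    return o,v@R.T
def onz(n,uv,z,P=None):
    o,v=ray(n,uv,P); return o[:2]+v[:,:2]*((z-o[2])/v[:,2:])
def look(name):
    "wrist picture + a pose saved"
    P=pose(); im=robot.get_image("wrist")[:,:,::-1]; cv2.imwrite(f"pics/{name}.png",im)
    np.savez(f"pics/{name}.npz",p=P[0],q=P[1].as_quat()); return im,P
def load(name):
    d=np.load(f"pics/{name}.npz"); return cv2.imread(f"pics/{name}.png"),(d["p"],Ro.from_quat(d["q"]))
def rect(im,P,z,scale=0.0005,c=None,half=(.2,.15)):
    "rectify the wrist picture onto plane z: returns picture, columns = -y, rows = -x"
    K,R,o=cam("wrist",P); nx,ny=int(2*half[1]/scale),int(2*half[0]/scale)
    X=c[0]+half[1]-np.arange(nx)*scale; Y=c[1]+half[0]-np.arange(ny)*scale
    g=np.stack(np.broadcast_arrays(X[:,None],Y[None,:],np.full((1,1),z)),-1)-o
    v=g@R; th=np.arctan2(np.hypot(v[...,0],v[...,1]),v[...,2]); r=np.hypot(v[...,0],v[...,1])+1e-12
    return cv2.remap(im,(K[0,2]+K[0,0]*th*v[...,0]/r).astype(np.float32),(K[1,2]+K[0,0]*th*v[...,1]/r).astype(np.float32),cv2.INTER_LINEAR)
def go(x,y,z,yaw,P=None):
    "shift in present tool axes and turn to reach tool-down pose whose closing axis (tool y) is at angle yaw (deg, mod 180)"
    p,R=P or pose(); best=None
    for k in(0,180):
        a=np.radians(yaw+k); yv=np.array([np.cos(a),np.sin(a),0]); zv=np.array([0,0,-1.])
        T=Ro.from_matrix(np.stack([np.cross(yv,zv),yv,zv],1)); w=(R.inv()*T).as_rotvec()
        a6=robot.sense()["q"][5]
        if best is None or np.linalg.norm(w)<np.linalg.norm(best[1]): best=(R.inv().apply(np.array([x,y,z])-p),w,T.inv().apply(np.array([x,y,z])-p))
    print("at",p,"q6 %.2f"%robot.sense()["q"][5],"\n shift first",best[0],"turn",best[1],"| shift if turned first",best[2])
E
python3 - <<'E'
from h import *
S=.64
for n,u,v,z in [("stand",435,251,.04),("jawL",438,228,.081),("jawS",435,261,.081),("rack",222,307,.04),("dtray",325,262,.014),("btray",537,300,.014),("slA",232,381,.048),("slB",452,347,.048),("vee",376,332,.046),("jar",317,333,.058)]:
    w=onz("top",[u*S,v*S],z)[0]; print(n,w,np.hypot(*w))
st=onz("top",[435*S,251*S],.04)[0]
go(st[0]-.05,st[1],.3,0)
E
```

```text
stand [ 0.5981 -0.0934] 0.6053129624443914
jawL [ 0.63   -0.0968] 0.637381378074454
jawS [ 0.5723 -0.0908] 0.5794427964500128
rack [0.4999 0.285 ] 0.5753947306330676
dtray [0.5843 0.1068] 0.593993833937319
btray [ 0.5117 -0.2785] 0.5825661125942799
slA [0.3702 0.261 ] 0.4529763123862203
slB [ 0.4265 -0.1202] 0.4431388958448453
vee [0.4535 0.0119] 0.4536885645291819
jar [0.4517 0.1133] 0.465704423949551
at [0.2587 0.6229 0.226 ] q6 -0.15 
 shift first [-0.542  -0.5506 -0.0731] turn [-0.0018  0.0008  1.177 ] | shift if turned first [-0.7163  0.2894 -0.074 ]
```

```bash
python3 -c "
from h import *
go(.49,.285,.28,10)"
```

```text
at [0.2587 0.6229 0.226 ] q6 -0.15 
 shift first [-0.3432 -0.2234 -0.0536] turn [-0.0018  0.0007  1.0025] | shift if turned first [-0.3729  0.1691 -0.054 ]
```

```bash
python3 -m handwheel '[-0.0343,-0.0223,-0.0054,0,0,0,0.085,-0.0343,-0.0223,-0.0054,0,0,0,0.085,-0.0343,-0.0223,-0.0054,0,0,0,0.085,-0.0343,-0.0223,-0.0054,0,0,0,0.085,-0.0343,-0.0223,-0.0054,0,0,0,0.085,-0.0343,-0.0223,-0.0054,0,0,0,0.085,-0.0343,-0.0223,-0.0054,0,0,0,0.085,-0.0343,-0.0223,-0.0054,0,0,0,0.085,-0.0343,-0.0223,-0.0054,0,0,0,0.085,-0.0343,-0.0223,-0.0054,0,0,0,0.085]'
python3 -m handwheel '[0,0,0,0,0,0.12,0.085,0,0,0,0,0,0.12,0.085,0,0,0,0,0,0.12,0.085,0,0,0,0,0,0.12,0.085,0,0,0,0,0,0.12,0.085,0,0,0,0,0,0.12,0.085,0,0,0,0,0,0.12,0.085,0,0,0,0,0,0.12,0.085,0,0,0,0,0,0.04,0.085,0,0,0,0,0,0,0.085]'
python3 - <<'E'
from h import *
im,P=look("rk"); go(.49,.285,.28,10)
r=rect(im,P,.04,.0005,(.49,.27),(.2,.15)); cv2.imwrite("pics/rk_r.png",r)
E
```

```text
time: 0.98
ee_pos: [0.4906, 0.2839, 0.2811]
ee_rot: [-0.0, 0.196, 0.981, -0.0]
ft_force: [1.2, 0.1, -0.1]
opening: 0.0848
gripper_force: 0.0
time: 1.82
ee_pos: [0.4899, 0.2857, 0.2807]
ee_rot: [-0.0, 0.642, 0.767, -0.0]
ft_force: [0.6, 0.2, 1.2]
opening: 0.0845
gripper_force: 0.0
at [0.49   0.2857 0.2807] q6 0.17 
 shift first [-0.0007 -0.0001  0.0007] turn [-0.0007  0.0002  0.0036] | shift if turned first [-0.0007 -0.0001  0.0007]
```

View pics/rk_r.png

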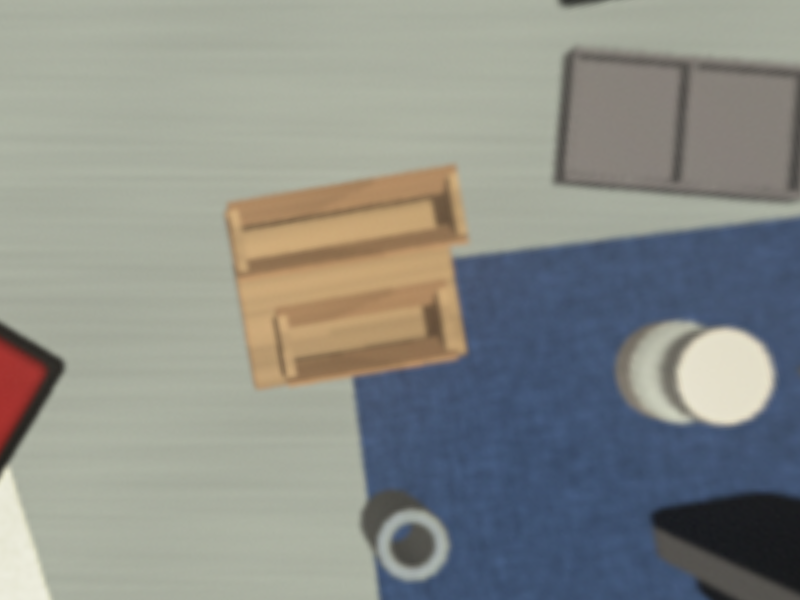

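Rectified at z = 0.04 (0.5 mm/px): the long slot is the far one (centre ~(348,221)), the short one is near (~(365,332)), rack turned ~9°. Sleeve rim is at (412,545), the divided tray at the upper right (570,50)–(800,195), the jar at (725,375).

Run:
```python
from h import *
im,P=load("rk"); o=cam("wrist",P)[2]
r=rect(im,P,.04,.0005,(.49,.27)); g=cv2.cvtColor(r,6)
L=cv2.createLineSegmentDetector().detect(g)[0][:,0]
for l in L:
    n=np.hypot(l[2]-l[0],l[3]-l[1])
    if n>60 and 200<(l[0]+l[2])/2<500 and 140<(l[1]+l[3])/2<400: print(l.round(1),"len %.0f ang %.2f"%(n,np.degrees(np.arctan2(l[1]-l[3],l[2]-l[0]))%180))
def px(u,v,z):
    w=np.array([.64-v*.0005,.47-u*.0005,.04]); d=w-o; return (o+d*(z-o[2])/d[2])[:2]
print("sleeve",px(412,545,.048))
r3=rect(im,P,.014,.0005,(.55,.17)); cv2.imwrite("pics/t.png",r3)
print("tray corner",[px(*c,.014) for c in((570,48),(556,183),(687,64),(677,182),(798,199))])
print("jar",px(725,375,.058))
go(.59,-.093,.3,0)
```

```text
[466.2 349.9 450.9 257.9] len 93 ang 99.42
[425.9 200.9 242.8 231.4] len 186 ang 9.46
[355.7 376.3 456.8 360. ] len 102 ang 9.17
[280.4 376.9 270.9 316.8] len 61 ang 98.96
[245.9 259.5 433.1 227.9] len 190 ang 9.58
[295.7 357.1 421.9 335.5] len 128 ang 9.70
[355.9 370.9 285.5 383.9] len 72 ang 10.40
[245.6 224.3 310.7 213.7] len 66 ang 9.20
[281.9 192.3 394.5 173.6] len 114 ang 9.43
[305.7 264.9 246.6 275.6] len 60 ang 10.24
[417.2 246.2 304.9 265.9] len 114 ang 9.97
[315.7 212.4 384.4 200.7] len 70 ang 9.68
sleeve [0.3698 0.2659]
tray corner [array([0.6253, 0.1734]), array([0.5533, 0.1808]), array([0.6168, 0.111 ]), array([0.5538, 0.1163]), array([0.5448, 0.0517])]
jar [0.4536 0.1191]
at [0.49   0.2857 0.2807] q6 0.17 
 shift first [-0.3905  0.0314 -0.0192] turn [-0.0007  0.0002  0.1781] | shift if turned first [-0.3787  0.1    -0.0193]
```

```bash
python3 -m handwheel '[-0.039,0.0031,-0.0019,0,0,0,0.085,-0.039,0.0031,-0.0019,0,0,0,0.085,-0.039,0.0031,-0.0019,0,0,0,0.085,-0.039,0.0031,-0.0019,0,0,0,0.085,-0.039,0.0031,-0.0019,0,0,0,0.085,-0.039,0.0031,-0.0019,0,0,0,0.085,-0.039,0.0031,-0.0019,0,0,0,0.085,-0.039,0.0031,-0.0019,0,0,0,0.085,-0.039,0.0031,-0.0019,0,0,0.09,0.085,-0.039,0.0031,-0.0019,0,0,0.09,0.085]'
python3 -m handwheel '[0,0,0,0,0,0,0.05,0,0,0,0,0,0,0.05]'
python3 - <<'E'
from h import *
im,P=look("st"); go(.59,-.093,.3,0)
r=rect(im,P,.081,.0005,(.55,-.1),(.2,.15)); cv2.imwrite("pics/st_r.png",r)
E
```

```text
time: 2.7
ee_pos: [0.5862, -0.0953, 0.3001]
ee_rot: [-0.0, 0.709, 0.705, 0.0]
ft_force: [1.9, 0.6, 0.2]
opening: 0.0852
gripper_force: 0.0
time: 2.87
ee_pos: [0.5859, -0.0954, 0.2997]
ee_rot: [-0.0, 0.709, 0.705, -0.0]
ft_force: [0.2, 0.9, -0.7]
opening: 0.0634
gripper_force: 0.0
at [ 0.5857 -0.0939  0.2997] q6 -0.33 
 shift first [ 0.0009  0.0043 -0.0003] turn [-0.0008 -0.0008 -0.0032] | shift if turned first [ 0.0009  0.0043 -0.0003]
```

View pics/st_r.png

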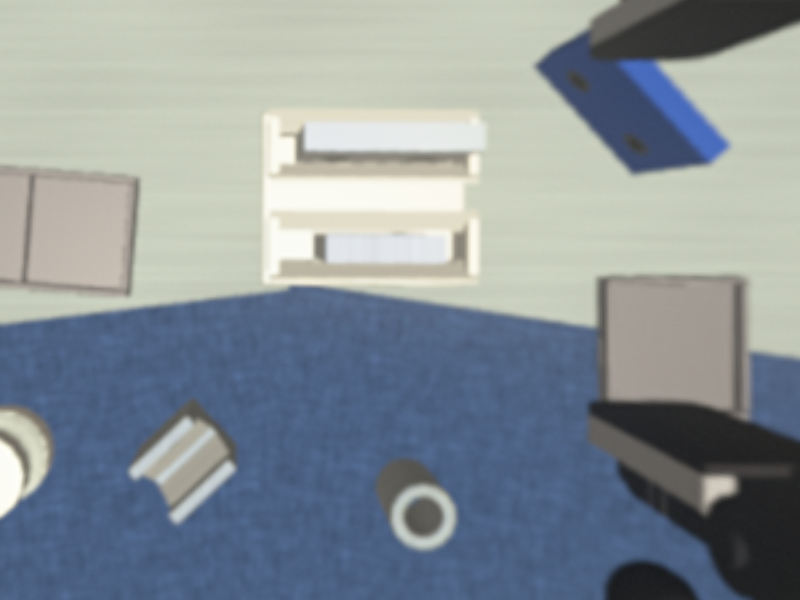

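Wrist view: long-jaw top centre (394,137), short-jaw top (388,249), sleeve rim (423,517), vee block (183,460), square tray (672,343), jar at the left edge.

```bash
python3 -m handwheel '[-0.0016,0.023,0,0,0,0,0.05,-0.0016,0.0228,0,0,0,0,0.05,0,0,0.04,0,0,0,0.05,0,0,0.04,0,0,0,0.05,0,0,0.04,0,0,0,0.05,0,0,0.04,0,0,0,0.05,0,0,0,0,0,0,0.05]'
python3 - <<'E'
from h import *
im,P=load("st"); o=cam("wrist",P)[2]
def px(u,v,z):
    w=np.array([.70-v*.0005,.1-u*.0005,.081]); d=w-o; return (o+d*(z-o[2])/d[2])[:2]
print("sleeveB",px(423,517,.048),"vee",[px(*c,.046) for c in((188,418),(133,475),(234,462),(177,522))],"btray",[px(*c,.014) for c in((600,278),(746,278),(748,412),(600,405))])
print("dtray right",px(138,178,.014),px(130,294,.014))
im,P=look("jl"); go(.6315,-.0972,.067,0); cv2.imwrite("pics/jl_r.png",rect(im,P,.081,.0004,(.61,-.09),(.1,.1)))
E
```

```text
time: 3.5
ee_pos: [0.6253, -0.0928, 0.1296]
ee_rot: [-0.008, 0.707, 0.707, -0.004]
ft_force: [-2.2, 1.1, -2.4]
opening: 0.0498
gripper_force: 0.0
sleeveB [ 0.4285 -0.1196] vee [array([0.4819, 0.0086]), array([0.4507, 0.0388]), array([ 0.4578, -0.0166]), array([0.4249, 0.0147])] btray [array([ 0.5564, -0.2327]), array([ 0.5564, -0.319 ]), array([ 0.4772, -0.3202]), array([ 0.4813, -0.2327])]
dtray right [0.6156 0.0406] [0.547  0.0454]
at [ 0.6278 -0.0937  0.1344] q6 -0.31 
 shift first [-0.0038  0.0045  0.0674] turn [-0.0117 -0.0039  0.0001] | shift if turned first [-0.0035  0.0037  0.0674]
```

View pics/jl_r.png

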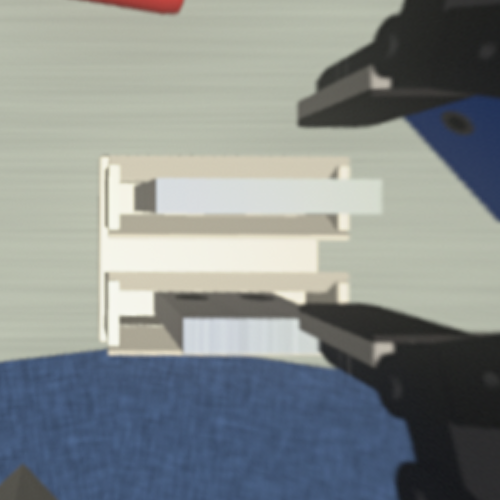

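Close view at z = 0.081 confirms the long jaw centre at (269,196) → (0.632, −0.098). I'll centre and grip.

```bash
python3 -m handwheel '[-0.002,0.002,0.02,-0.01,-0.003,0,0.05,-0.0015,0.002,0.022,0,0,0,0.05,0,0,0.02,0,0,0,0.05,0,0,0.005,0,0,0,0.05,0,0,0,0,0,0,0.05]'
python3 -c "
from h import *
go(.6316,-.0975,.067,0)"
```

```text
time: 3.97
ee_pos: [0.6366, -0.0997, 0.0743]
ee_rot: [0.005, 0.708, 0.707, 0.003]
ft_force: [-0.2, 0.2, -0.6]
opening: 0.05
gripper_force: 0.0
at [ 0.6366 -0.0997  0.0743] q6 -0.31 
 shift first [ 0.0022 -0.0051  0.0073] turn [ 0.0104  0.0031 -0.0016] | shift if turned first [ 0.0022 -0.005   0.0073]
```

```bash
python3 -m handwheel '[0,0,0,0,0,0,0.05,0,0,0,0,0,0,0.05,0,0,0,0,0,0,0.05]' >/dev/null
python3 -c "
from h import *
go(.6316,-.0975,.067,0)"
```

```text
at [ 0.6376 -0.1007  0.0758] q6 -0.31 
 shift first [ 0.0032 -0.0062  0.0087] turn [ 0.0139  0.0043 -0.0026] | shift if turned first [ 0.0032 -0.006   0.0088]
```

```bash
python3 -m handwheel '[0.0032,-0.006,0.004,0.012,0.004,0,0.05,0,0,0.0045,0,0,0,0.05,0,0,0,0,0,0,0.05,0,0,0,0,0,0,0.05,0,0,0,0,0,0,0.05,0,0,0,0,0,0,0.05]' >/dev/null
python3 -c "
from h import *
go(.6316,-.0975,.067,0)"
```

```text
at [ 0.6303 -0.0972  0.0646] q6 -0.31 
 shift first [-0.0003  0.0013 -0.0024] turn [-0.0019 -0.001  -0.003 ] | shift if turned first [-0.0003  0.0013 -0.0024]
```

```bash
python3 -m handwheel '[0,0.001,-0.001,0,0,0,0.0,0,0,0,0,0,0,0,0,0,0,0,0,0,0,0,0,0,0,0,0,0,0,0,0,0,0,0,0,0,0,0,0,0,0,0]'
python3 -m handwheel '[0,0,-0.015,0,0,0,0,0,0,-0.03,0,0,0,0,0,0,-0.04,0,0,0,0,0,0,-0.04,0,0,0,0,0,0,-0.025,0,0,0,0,0,0,0,0,0,0,0,0,0,0,0,0,0,0]'
python3 -c "
from h import *
go(.53,.296,.215,9.6)"
```

```text
time: 5.22
ee_pos: [0.6317, -0.0973, 0.0661]
ee_rot: [-0.001, 0.708, 0.706, -0.0]
ft_force: [1.4, -0.3, 1.7]
opening: 0.0121
gripper_force: 60.8
time: 5.8
ee_pos: [0.6318, -0.0974, 0.2166]
ee_rot: [-0.0, 0.708, 0.706, 0.0]
ft_force: [-0.0, 0.6, -4.2]
opening: 0.0115
gripper_force: 60.3
at [ 0.6318 -0.0974  0.2166] q6 -0.31 
 shift first [ 0.3931 -0.103   0.0017] turn [ 0.0001 -0.0002 -0.1705] | shift if turned first [ 0.4049 -0.0348  0.0016]
```

```bash
python3 -m handwheel '[0.02,-0.0053,0,0,0,0,0,0.036,-0.0094,0,0,0,0,0,0.036,-0.0094,0,0,0,0,0,0.036,-0.0094,0,0,0,0,0,0.036,-0.0094,0,0,0,0,0,0.036,-0.0094,0,0,0,0,0,0.036,-0.0094,0,0,0,0,0,0.036,-0.0094,0,0,0,0,0,0.036,-0.0094,0,0,0,0,0,0.036,-0.0094,0,0,0,0,0]' >/dev/null
python3 -m handwheel '[0.036,-0.0094,0,0,0,0,0,0.0131,-0.0037,0,0,0,0,0,0,0,0,0,0,-0.06,0,0,0,0,0,0,-0.06,0,0,0,0,0,0,-0.05,0,0,0,0,0,0,0,0,0,0,0,0,0,0,0,0,0,0,0,0,0,0]'
python3 - <<'E'
from h import *
im,P=look("in1"); go(.53,.296,.215,9.6); cv2.imwrite("pics/in1_r.png",rect(im,P,.04,.0005,(.5,.28),(.12,.12)))
E
```

```text
time: 7.3
ee_pos: [0.529, 0.2954, 0.2142]
ee_rot: [-0.002, 0.646, 0.763, -0.002]
ft_force: [0.0, 0.7, -3.0]
opening: 0.0122
gripper_force: 60.3
at [0.5292 0.2955 0.2148] q6 0.18 
 shift first [ 0.0004  0.0008 -0.0003] turn [-0.0041 -0.0008 -0.0019] | shift if turned first [ 0.0003  0.0008 -0.0002]
```

View pics/in1_r.png

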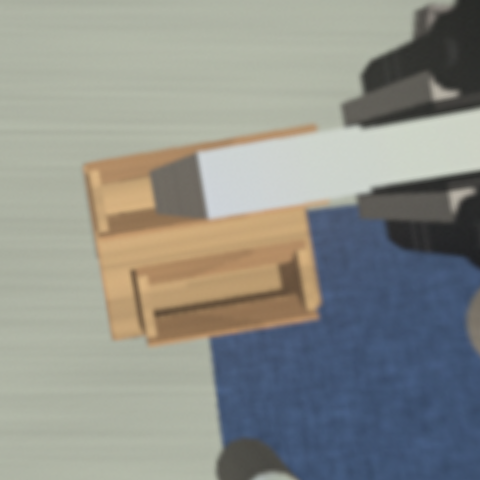

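Run:
```python
from h import *
im,P=load("in1"); o=cam("wrist",P)[2]
def px(u,v,z):
    w=np.array([.62-v*.0005,.40-u*.0005,.04]); d=w-o; return (o+d*(z-o[2])/d[2])[:2]
a=np.radians(9.6); c=np.array([.53,.296])
f=lambda w:(np.array([[np.cos(a),np.sin(a)],[-np.sin(a),np.cos(a)]])@(w-c))
for p in((151,172,.155),(154,208,.155),(197,153,.23),(208,218,.23),(84,165,.04),(100,250,.04),(315,124,.04)): print(p,f(px(*p)))
```

```text
(151, 172, 0.155) [0.0054 0.0439]
(154, 208, 0.155) [-0.0062  0.0448]
(197, 153, 0.23) [0.0055 0.0447]
(208, 218, 0.23) [-0.008   0.0447]
(84, 165, 0.04) [0.0177 0.0599]
(100, 250, 0.04) [-0.0255  0.0591]
(315, 124, 0.04) [ 0.0187 -0.0574]
```

Jaw is vertical and within 1 mm of the slot centre; lowering.

```bash
python3 -m handwheel '[0,0.001,0.025,0,0,0,0,0,0,0.03,0,0,0,0,0,0,0.03,0,0,0,0,0,0,0.02,0,0,0,0,0,0,0.015,0,0,0,0,0,0,0.012,0,0,0,0,0,0,0,0,0,0,0,0,0,0,0,0,0,0]'
python3 -m handwheel '[0,0,0.006,0,0,0,0,0,0,0.005,0,0,0,0,0,0,0.004,0,0,0,0,0,0,0,0,0,0,0]'
python3 -c "
from h import *
go(.53,.296,.0655,9.6)"
```

```text
time: 8.02
ee_pos: [0.5302, 0.2962, 0.0838]
ee_rot: [-0.001, 0.646, 0.763, -0.001]
ft_force: [0.4, 0.4, -2.9]
opening: 0.0121
gripper_force: 60.3
time: 8.35
ee_pos: [0.5302, 0.2964, 0.0686]
ee_rot: [-0.001, 0.646, 0.764, -0.0]
ft_force: [-0.9, -1.3, -3.4]
opening: 0.0116
gripper_force: 60.3
at [0.5302 0.2964 0.0686] q6 0.17 
 shift first [-0.0004 -0.0003  0.0031] turn [-0.0016 -0.0013 -0.0005] | shift if turned first [-0.0003 -0.0003  0.0031]
```

```bash
python3 -m handwheel '[0,0,0.002,0,0,0,0,0,0,0.0015,0,0,0,0,0,0,0,0,0,0,0,0,0,0,0,0,0,0]'
python3 -m handwheel '[0,0,0,0,0,0,0.04,0,0,0,0,0,0,0.04,0,0,0,0,0,0,0.04,0,0,0,0,0,0,0.04,0,0,-0.02,0,0,0,0.04,0,0,-0.04,0,0,0,0.05,0,0,-0.04,0,0,0,0.05,0,0,-0.03,0,0,0,0.05,0,0,0,0,0,0,0.05]'
python3 - <<'E'
from h import *
im,P=look("in2"); go(.5755,-.094,.19,0); cv2.imwrite("pics/in2_r.png",rect(im,P,.081,.0005,(.5,.28),(.12,.12)))
E
```

```text
time: 8.68
ee_pos: [0.5304, 0.2966, 0.0661]
ee_rot: [-0.001, 0.646, 0.764, -0.0]
ft_force: [-2.5, -0.9, -0.5]
opening: 0.0123
gripper_force: 60.6
time: 9.43
ee_pos: [0.5354, 0.2979, 0.2055]
ee_rot: [0.003, 0.646, 0.764, 0.007]
ft_force: [1.3, 1.3, 1.1]
opening: 0.05
gripper_force: 0.0
at [0.5338 0.2973 0.2017] q6 0.17 
 shift first [-0.3929 -0.024   0.0102] turn [ 0.0094 -0.0041  0.167 ] | shift if turned first [-0.3913  0.0417  0.0117]
```

View pics/in2_r.png

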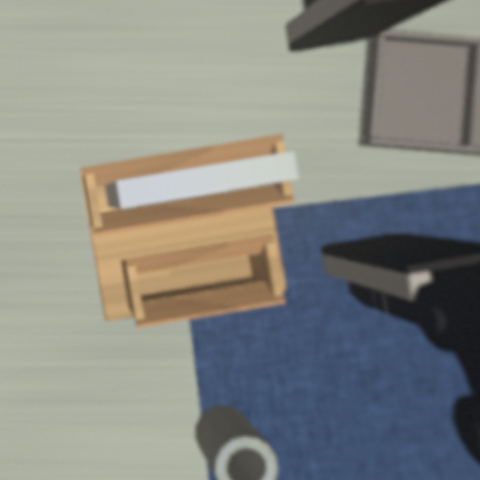

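Long jaw is seated: its top reads 90.6 mm long in the z = 0.081 plane, (118–297, ~180). Next the short jaw.

```bash
python3 -m handwheel '[-0.0393,-0.0021,0,0,0,0,0.05,-0.0393,-0.0021,0,0,0,0,0.05,-0.0393,-0.0021,0,0,0,0,0.05,-0.0393,-0.0021,0,0,0,0,0.05,-0.0393,-0.0021,0,0,0,0,0.05,-0.0393,-0.0021,0,0,0,0,0.05,-0.0393,-0.0021,0,0,0,0,0.05,-0.0393,-0.0021,0,0,0,0,0.05,-0.0393,-0.0021,0,0,0,0,0.05,-0.0393,-0.0021,0,0,0,0,0.05]' >/dev/null
python3 -m handwheel '[0,0,0,0,0,0.09,0.05,0,0,0,0,0,0.08,0.05,0,0,0,0,0,0,0.05,0,0,0,0,0,0,0.05,0,0,0,0,0,0,0.05]'
python3 -c "
from h import *
go(.5755,-.094,.066,0)"
```

```text
time: 10.73
ee_pos: [0.5748, -0.0943, 0.1943]
ee_rot: [-0.002, 0.707, 0.707, -0.001]
ft_force: [0.4, 0.3, -0.7]
opening: 0.0501
gripper_force: 0.0
at [ 0.5748 -0.0943  0.1943] q6 -0.34 
 shift first [0.0001 0.0011 0.1283] turn [-0.0033 -0.0014 -0.0008] | shift if turned first [0.0003 0.0007 0.1283]
```

```bash
python3 -m handwheel '[0,0.001,0.03,0,0,0,0.05,0,0,0.035,0,0,0,0.05,0,0,0.03,0,0,0,0.05,0,0,0.02,0,0,0,0.05,0,0,0.012,0,0,0,0.05,0,0,0,0,0,0,0.05,0,0,0,0,0,0,0.05,0,0,0,0,0,0,0.05]'
python3 -m handwheel '[0,0,0,0,0,0,0.0,0,0,0,0,0,0,0,0,0,0,0,0,0,0,0,0,0,0,0,0,0,0,0,0,0,0,0,0,0,0,0,0,0,0,0]'
python3 -m handwheel '[0,0,-0.015,0,0,0,0,0,0,-0.03,0,0,0,0,0,0,-0.04,0,0,0,0,0,0,-0.04,0,0,0,0,0,0,-0.025,0,0,0,0,0,0,0,0,0,0,0,0,0,0,0,0,0,0]'
python3 -c "
from h import *
go(.4748,.2867,.215,9.6)"
```

```text
time: 11.4
ee_pos: [0.5774, -0.0949, 0.0701]
ee_rot: [0.0, 0.708, 0.706, 0.0]
ft_force: [0.4, -0.5, 0.7]
opening: 0.0501
gripper_force: 0.0
time: 11.9
ee_pos: [0.577, -0.095, 0.0698]
ee_rot: [0.0, 0.708, 0.706, 0.0]
ft_force: [-0.8, 0.1, 5.4]
opening: 0.0116
gripper_force: 61.2
time: 12.48
ee_pos: [0.5769, -0.095, 0.2197]
ee_rot: [0.0, 0.708, 0.706, 0.0]
ft_force: [0.2, 1.1, -1.9]
opening: 0.0118
gripper_force: 60.4
at [ 0.5769 -0.095   0.2197] q6 -0.33 
 shift first [ 0.3814 -0.1032  0.0046] turn [ 0.001   0.0001 -0.1706] | shift if turned first [ 0.3934 -0.037   0.0047]
```

```bash
python3 -m handwheel '[0.02,-0.0053,0,0,0,0,0,0.036,-0.0098,0,0,0,0,0,0.036,-0.0098,0,0,0,0,0,0.036,-0.0098,0,0,0,0,0,0.036,-0.0098,0,0,0,0,0,0.036,-0.0098,0,0,0,0,0,0.036,-0.0098,0,0,0,0,0,0.036,-0.0098,0,0,0,0,0,0.036,-0.0098,0,0,0,0,0,0.036,-0.0098,0,0,0,0,0]' >/dev/null
python3 -m handwheel '[0.036,-0.0097,0,0,0,0,0,0.0014,0,0,0,0,0,0,0,0,0,0,0,-0.06,0,0,0,0,0,0,-0.06,0,0,0,0,0,0,-0.05,0,0,0,0,0,0,0,0,0,0,0,0,0,0,0,0,0,0,0,0,0,0]'
python3 - <<'E'
from h import *
im,P=look("in3"); go(.4748,.2867,.215,9.6); cv2.imwrite("pics/in3_r.png",rect(im,P,.04,.0005,(.5,.28),(.12,.12)))
E
```

```text
time: 13.98
ee_pos: [0.4736, 0.2863, 0.2171]
ee_rot: [-0.002, 0.646, 0.763, -0.002]
ft_force: [0.8, 0.4, -1.7]
opening: 0.0119
gripper_force: 60.3
at [0.4738 0.2865 0.2176] q6 0.19 
 shift first [0.0001 0.001  0.0026] turn [-0.0038 -0.0009 -0.0018] | shift if turned first [0.0001 0.001  0.0026]
```

View pics/in3_r.png

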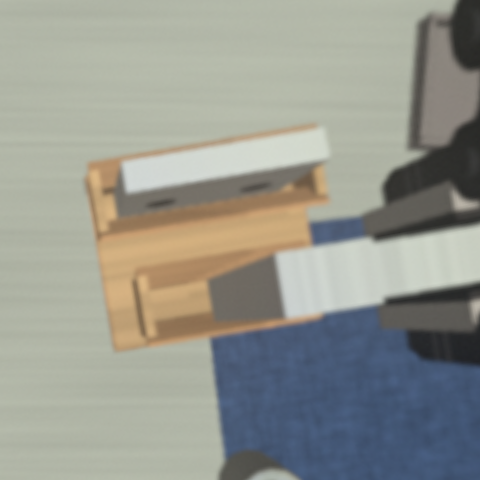

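The held short jaw's lower edge is at (208,281)–(215,318), its top at (275,253)–(285,318); I'll check these against the slot.

Run:
```python
from h import *
im,P=load("in3"); o=cam("wrist",P)[2]
def px(u,v,z):
    w=np.array([.62-v*.0005,.40-u*.0005,.04]); d=w-o; return (o+d*(z-o[2])/d[2])[:2]
a=np.radians(9.6); c=np.array([.4748,.2867])
f=lambda w:(np.array([[np.cos(a),np.sin(a)],[-np.sin(a),np.cos(a)]])@(w-c))
for p in((208,281,.154),(215,318,.154),(275,253,.229),(285,318,.229),(133,275,.04),(145,337,.04),(88,165,.04)): print(p,f(px(*p)))
```

```text
(208, 281, 0.154) [0.0037 0.0313]
(215, 318, 0.154) [-0.0085  0.0311]
(275, 253, 0.229) [0.0055 0.0316]
(285, 318, 0.229) [-0.0082  0.0318]
(133, 275, 0.04) [0.0154 0.0449]
(145, 337, 0.04) [-0.0162  0.0441]
(88, 165, 0.04) [0.0734 0.0579]
```

```bash
python3 -m handwheel '[-0.001,0.0017,0.025,0,0,0,0,0,0,0.03,0,0,0,0,0,0,0.03,0,0,0,0,0,0,0.02,0,0,0,0,0,0,0.015,0,0,0,0,0,0,0.012,0,0,0,0,0,0,0.008,0,0,0,0,0,0,0.004,0,0,0,0,0,0,0,0,0,0,0,0,0,0,0,0,0,0]'
python3 -c "
from h import *
go(.4748,.2867,.07,9.6)"
```

```text
time: 14.87
ee_pos: [0.4762, 0.2865, 0.0755]
ee_rot: [-0.001, 0.646, 0.764, -0.0]
ft_force: [-1.8, -0.0, -2.4]
opening: 0.0118
gripper_force: 60.3
at [0.4762 0.2865 0.0755] q6 0.19 
 shift first [ 0.0004 -0.0013  0.0055] turn [-0.0012 -0.0015 -0.0007] | shift if turned first [ 0.0004 -0.0013  0.0055]
```

```bash
python3 -m handwheel '[0,0,0.003,0,0,0,0,0,0,0.0025,0,0,0,0,0,0,0,0,0,0,0,0,0,0,0,0,0,0,0,0,0,0,0,0,0]'
python3 -m handwheel '[0,0,0,0,0,0,0.04,0,0,0,0,0,0,0.04,0,0,0,0,0,0,0.04,0,0,0,0,0,0,0.04,0,0,-0.02,0,0,0,0.04,0,0,-0.04,0,0,0,0.05,0,0,-0.04,0,0,0,0.06,0,0,0,0,0,0,0.06,0,0,0,0,0,0,0.06,0,0,0,0,0,0,0.06]'
python3 -c "
from h import *
go(.3698,.2659,.17,9.6)"
```

```text
time: 15.28
ee_pos: [0.4761, 0.2867, 0.0699]
ee_rot: [-0.001, 0.646, 0.764, 0.0]
ft_force: [-1.8, 0.2, 0.9]
opening: 0.0118
gripper_force: 60.6
time: 16.12
ee_pos: [0.4759, 0.2862, 0.1692]
ee_rot: [-0.001, 0.646, 0.764, -0.0]
ft_force: [0.6, -0.9, -0.7]
opening: 0.0595
gripper_force: 0.0
at [0.4759 0.2862 0.1692] q6 0.19 
 shift first [-0.0024 -0.108  -0.0006] turn [-0.0014 -0.0013 -0.0006] | shift if turned first [-0.0023 -0.108  -0.0008]
```

```bash
python3 -m handwheel '[-0.0008,-0.036,0,0,0,0,0.06,-0.0008,-0.036,0,0,0,0,0.06,-0.0008,-0.036,0,0,0,0,0.06,0,0,0,0,0,0,0.06,0,0,0,0,0,0,0.06,0,0,0,0,0,0,0.06]'
python3 - <<'E'
from h import *
im,P=look("sa"); go(.3698,.2659,.037,9.6)
a=rect(im,P,.048,.0005,(.37,.266),(.1,.1)); b=rect(im,P,.081,.0005,(.5,.29),(.1,.1))
cv2.imwrite("pics/sa_r.png",np.hstack([a,b[:,:]]))
E
```

```text
time: 16.62
ee_pos: [0.3697, 0.2658, 0.1686]
ee_rot: [-0.001, 0.646, 0.764, -0.001]
ft_force: [-0.4, -0.2, 0.3]
opening: 0.0599
gripper_force: 0.0
at [0.3705 0.266  0.1691] q6 0.23 
 shift first [-0.0002 -0.0004  0.1321] turn [-0.002  -0.0012 -0.0007] | shift if turned first [-0.     -0.0007  0.1321]
```

View pics/sa_r.png

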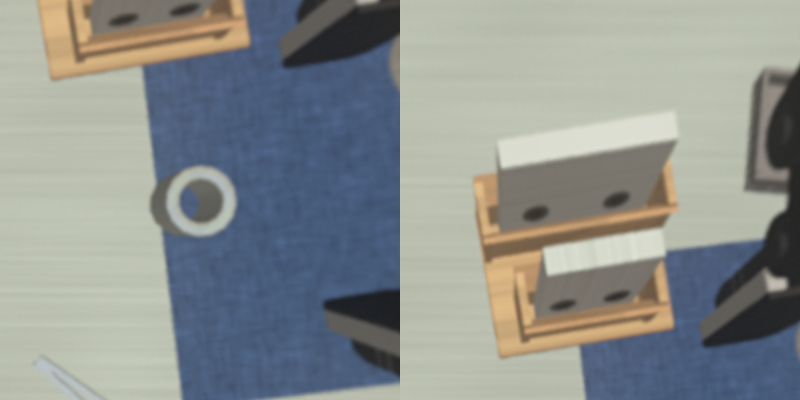

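Sleeve rim is centred at (201,201), on target. Both jaws stand in the rack in their right slots.

```bash
python3 -m handwheel '[0,-0.0006,0.03,0,0,0,0.06,0,0,0.035,0,0,0,0.06,0,0,0.035,0,0,0,0.06,0,0,0.02,0,0,0,0.06,0,0,0.012,0,0,0,0.06,0,0,0,0,0,0,0.06,0,0,0,0,0,0,0.06,0,0,0,0,0,0,0.06]'
python3 -m handwheel '[0,0,0,0,0,0,0.0,0,0,0,0,0,0,0,0,0,0,0,0,0,0,0,0,0,0,0,0,0,0,0,0,0,0,0,0,0,0,0,0,0,0,0]'
python3 -m handwheel '[0,0,-0.015,0,0,0,0,0,0,-0.03,0,0,0,0,0,0,-0.04,0,0,0,0,0,0,-0.035,0,0,0,0,0,0,0,0,0,0,0,0,0,0,0,0,0,0,0,0,0,0,0,0,0]'
python3 -c "
from h import *
go(.5872,.1414,.16,-3.4)"
```

```text
time: 17.33
ee_pos: [0.3706, 0.2664, 0.0384]
ee_rot: [-0.001, 0.646, 0.764, 0.001]
ft_force: [0.6, 0.0, 0.8]
opening: 0.0601
gripper_force: 0.0
time: 17.83
ee_pos: [0.3702, 0.2665, 0.0393]
ee_rot: [-0.0, 0.646, 0.764, 0.001]
ft_force: [-1.3, -1.2, 4.8]
opening: 0.0318
gripper_force: 59.1
time: 18.42
ee_pos: [0.3685, 0.2656, 0.1568]
ee_rot: [-0.001, 0.646, 0.764, -0.001]
ft_force: [-0.2, 0.0, -2.2]
opening: 0.0315
gripper_force: 60.0
at [0.3685 0.2656 0.1568] q6 0.23 
 shift first [-0.1588  0.195  -0.0039] turn [-0.0028 -0.0008  0.2264] | shift if turned first [-0.111   0.2257 -0.0032]
```

```bash
python3 -m handwheel '[-0.01,0.012,0,0,0,0,0,-0.0198,0.0244,0,0,0,0,0,-0.0198,0.0244,0,0,0,0,0,-0.0198,0.0244,0,0,0,0,0,-0.0198,0.0244,0,0,0,0,0,-0.0198,0.0244,0,0,0,0,0,-0.0198,0.0244,0,0,0,0,0,-0.0198,0.0244,0,0,0,0,0,-0.01,0.0122,0,0,0,0,0]' >/dev/null
python3 -m handwheel '[0,0,0,0,0,0.1,0,0,0,0,0,0,0.1,0,0,0,0,0,0,0.026,0,0,0,0,0,0,0,0,0,0,0,0,0,0,0,0,0,0,0,0,0,0]'
python3 - <<'E'
from h import *
im,P=look("ta"); go(.5872,.1414,.041,-3.4); cv2.imwrite("pics/ta_r.png",rect(im,P,.014,.0005,(.57,.1),(.15,.12)))
E
```

```text
time: 19.67
ee_pos: [0.5869, 0.1419, 0.1552]
ee_rot: [-0.002, 0.727, 0.686, -0.002]
ft_force: [-0.8, -0.2, -1.1]
opening: 0.0317
gripper_force: 60.1
at [0.5872 0.1419 0.1557] q6 0.13 
 shift first [-0.0006  0.0005  0.1147] turn [-0.0041 -0.0006  0.0011] | shift if turned first [-0.0005  0.0001  0.1147]
```

View pics/ta_r.png

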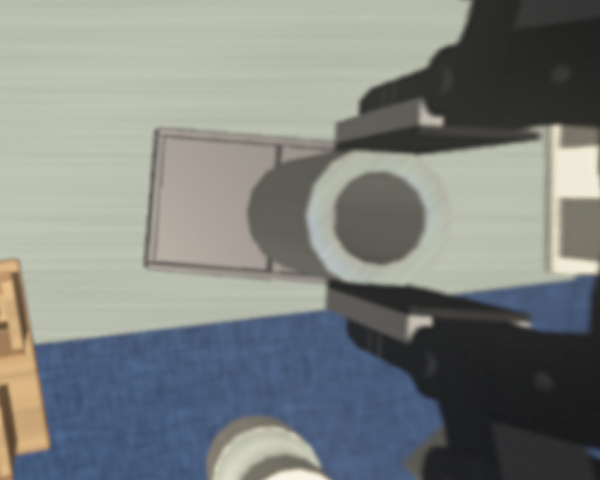

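Tray's left compartment spans (156,128)–(270,270), giving centre (0.588, 0.143), which agrees. Lowering.

```bash
python3 -m handwheel '[0.0015,0.001,0.03,0,0,0,0,0,0,0.03,0,0,0,0,0,0,0.025,0,0,0,0,0,0,0.015,0,0,0,0,0,0,0.007,0,0,0,0,0,0,0,0,0,0,0,0,0,0,0,0,0,0,0,0,0,0,0,0,0]'
python3 -c "
from h import *
go(.5885,.143,.0433,-3.4)"
```

```text
time: 20.38
ee_pos: [0.5902, 0.1436, 0.0517]
ee_rot: [-0.0, 0.728, 0.686, 0.001]
ft_force: [0.3, 0.0, -1.3]
opening: 0.0313
gripper_force: 60.1
at [0.5902 0.1436 0.0517] q6 0.13 
 shift first [-0.0007 -0.0016  0.0084] turn [ 0.0012 -0.0013  0.0006] | shift if turned first [-0.0007 -0.0016  0.0084]
```

```bash
python3 -m handwheel '[0,0,0.004,0,0,0,0,0,0,0.003,0,0,0,0,0,0,0.0015,0,0,0,0,0,0,0,0,0,0,0,0,0,0,0,0,0,0]'
python3 -m handwheel '[0,0,0,0,0,0,0.05,0,0,0,0,0,0,0.05,0,0,0,0,0,0,0.05,0,0,0,0,0,0,0.05,0,0,-0.02,0,0,0,0.05,0,0,-0.04,0,0,0,0.05,0,0,-0.04,0,0,0,0.06,0,0,-0.02,0,0,0,0.06,0,0,0,0,0,0,0.06,0,0,0,0,0,0,0.06]'
python3 -c "
from h import *
go(.4285,-.1196,.16,0)"
```

```text
time: 20.8
ee_pos: [0.5897, 0.1435, 0.0434]
ee_rot: [-0.0, 0.728, 0.686, 0.0]
ft_force: [-2.3, -0.7, 6.5]
opening: 0.0317
gripper_force: 61.1
time: 21.63
ee_pos: [0.5901, 0.1434, 0.1633]
ee_rot: [0.0, 0.728, 0.686, 0.001]
ft_force: [0.1, 0.3, -0.4]
opening: 0.06
gripper_force: 0.0
at [0.5901 0.1434 0.1633] q6 0.13 
 shift first [-0.2721 -0.1458  0.0026] turn [ 0.0019 -0.0014 -0.059 ] | shift if turned first [-0.263  -0.1616  0.0033]
```

```bash
python3 -m handwheel '[-0.0302,-0.0162,0,0,0,0,0.06,-0.0302,-0.0162,0,0,0,0,0.06,-0.0302,-0.0162,0,0,0,0,0.06,-0.0302,-0.0162,0,0,0,0,0.06,-0.0302,-0.0162,0,0,0,0,0.06,-0.0302,-0.0162,0,0,0,0,0.06,-0.0302,-0.0162,0,0,0,0,0.06,-0.0302,-0.0162,0,0,0,0,0.06,-0.0302,-0.0162,0,0,0,0,0.06,0,0,0,0,0,0,0.06]' >/dev/null
python3 -m handwheel '[0,0,0,0,0,0,0.06,0,0,0,0,0,0,0.06,0,0,0,0,0,0,0.06]'
python3 - <<'E'
from h import *
im,P=look("sb"); go(.4285,-.1196,.037,-3.4)
a=rect(im,P,.048,.0005,(.4285,-.1196),(.06,.06)); cv2.imwrite("pics/sb_r.png",a)
g=cv2.GaussianBlur(cv2.cvtColor(a,6),(0,0),2)
print(cv2.HoughCircles(g,cv2.HOUGH_GRADIENT,1,40,param1=60,param2=15,minRadius=32,maxRadius=40))
E
```

```text
time: 22.72
ee_pos: [0.4273, -0.1185, 0.1604]
ee_rot: [-0.002, 0.727, 0.686, -0.001]
ft_force: [-0.2, -0.3, 0.2]
opening: 0.0602
gripper_force: 0.0
at [ 0.4275 -0.1184  0.1607] q6 -0.44 
 shift first [-0.0014  0.0015  0.1237] turn [-0.0034 -0.0017  0.0021] | shift if turned first [-0.0012  0.0011  0.1237]
[[[120.5 119.5  34.6]]]
```

Hough puts the rim at the picture centre, so the estimate (0.4285, −0.1196) holds.

```bash
python3 -m handwheel '[-0.001,0,0.03,0,0,0,0.06,0,0,0.035,0,0,0,0.06,0,0,0.03,0,0,0,0.06,0,0,0.018,0,0,0,0.06,0,0,0.01,0,0,0,0.06,0,0,0,0,0,0,0.06,0,0,0,0,0,0,0.06,0,0,0,0,0,0,0.06]'
python3 -m handwheel '[0,0,0,0,0,0,0.0,0,0,0,0,0,0,0,0,0,0,0,0,0,0,0,0,0,0,0,0,0,0,0,0,0,0,0,0,0,0,0,0,0,0,0]'
python3 -m handwheel '[0,0,-0.015,0,0,0,0,0,0,-0.03,0,0,0,0,0,0,-0.04,0,0,0,0,0,0,-0.035,0,0,0,0,0,0,0,0,0,0,0,0,0,0,0,0,0,0,0,0,0,0,0,0,0]'
python3 -c "
from h import *
go(.5849,.0805,.16,-3.8)"
```

```text
time: 23.43
ee_pos: [0.4285, -0.1206, 0.0399]
ee_rot: [0.0, 0.727, 0.686, 0.0]
ft_force: [0.2, -0.3, 0.4]
opening: 0.0602
gripper_force: 0.0
time: 23.93
ee_pos: [0.4286, -0.1209, 0.0406]
ee_rot: [0.0, 0.728, 0.686, 0.0]
ft_force: [0.3, 0.9, 6.0]
opening: 0.031
gripper_force: 58.8
time: 24.52
ee_pos: [0.4265, -0.12, 0.1576]
ee_rot: [-0.002, 0.728, 0.686, -0.001]
ft_force: [-0.7, 0.5, -2.5]
opening: 0.0306
gripper_force: 59.8
at [ 0.4265 -0.12    0.1576] q6 -0.44 
 shift first [ 0.2095  0.1463 -0.0026] turn [-0.0034 -0.0015  0.0072] | shift if turned first [ 0.2105  0.1448 -0.0024]
```

```bash
python3 -m handwheel '[0.0131,0.0091,0,0,0,0,0,0.0262,0.0182,0,0,0,0,0,0.0262,0.0182,0,0,0,0,0,0.0262,0.0182,0,0,0,0,0,0.0262,0.0182,0,0,0,0,0,0.0262,0.0182,0,0,0,0,0,0.0262,0.0182,0,0,0,0,0,0.0262,0.0182,0,0,0,0,0,0.0131,0.0092,0,0,0,0,0]' >/dev/null
python3 -m handwheel '[0,0,0,0,0,0,0,0,0,0,0,0,0,0,0,0,0,0,0,0,0,0,0,0,0,0,0,0]'
python3 - <<'E'
from h import *
im,P=look("tb"); go(.5839,.0805,.0446,-3.8); cv2.imwrite("pics/tb_r.png",rect(im,P,.014,.0005,(.57,.1),(.15,.12)))
E
```

```text
time: 25.6
ee_pos: [0.5839, 0.0794, 0.1569]
ee_rot: [-0.002, 0.728, 0.686, -0.002]
ft_force: [-0.3, -1.3, -2.2]
opening: 0.0308
gripper_force: 59.9
at [0.5841 0.0793 0.1574] q6 0.02 
 shift first [0.0011 0.0001 0.1128] turn [-0.004  -0.0006  0.0061] | shift if turned first [ 0.0011 -0.0003  0.1128]
```

View pics/tb_r.png

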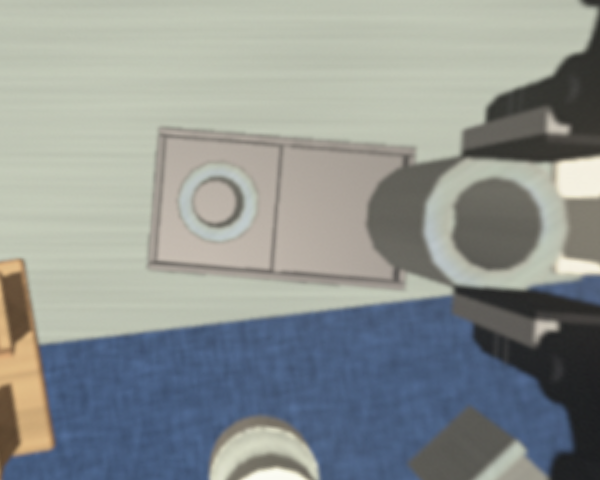

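Sleeve A stands in the left compartment at (217,202). The empty right one is centred at (345,213) → (0.584, 0.078), right under the tool.

```bash
python3 -m handwheel '[0,0,0.03,0,0,0,0,0,0,0.03,0,0,0,0,0,0,0.025,0,0,0,0,0,0,0.015,0,0,0,0,0,0,0.007,0,0,0,0,0,0,0,0,0,0,0,0,0,0,0,0,0,0,0,0,0,0,0,0,0]'
python3 -c "
from h import *
go(.5837,.078,.0446,-3.8)"
```

```text
time: 26.32
ee_pos: [0.5863, 0.08, 0.0532]
ee_rot: [0.0, 0.728, 0.686, 0.001]
ft_force: [0.5, 0.6, -3.2]
opening: 0.0309
gripper_force: 60.0
at [0.5863 0.08   0.0532] q6 0.02 
 shift first [-0.0022 -0.0025  0.0086] turn [ 0.0013 -0.0009  0.0069] | shift if turned first [-0.0022 -0.0025  0.0086]
```

```bash
python3 -m handwheel '[-0.0015,-0.0015,0.004,0,0,0,0,0,0,0.003,0,0,0,0,0,0,0.0015,0,0,0,0,0,0,0,0,0,0,0,0,0,0,0,0,0,0]'
python3 -m handwheel '[0,0,0,0,0,0,0.05,0,0,0,0,0,0,0.05,0,0,0,0,0,0,0.05,0,0,0,0,0,0,0.05,0,0,-0.02,0,0,0,0.05,0,0,-0.04,0,0,0,0.05,0,0,-0.04,0,0,0,0.065,0,0,-0.03,0,0,0,0.065,0,0,0,0,0,0,0.065,0,0,0,0,0,0,0.065]'
python3 -c "
from h import *
go(.4538,.0114,.17,45)"
```

```text
time: 26.73
ee_pos: [0.5842, 0.0788, 0.0447]
ee_rot: [-0.0, 0.728, 0.686, 0.0]
ft_force: [-2.7, -0.1, 5.3]
opening: 0.0311
gripper_force: 61.5
time: 27.57
ee_pos: [0.5852, 0.0788, 0.1757]
ee_rot: [0.001, 0.728, 0.686, 0.002]
ft_force: [-0.7, 0.9, 0.6]
opening: 0.0648
gripper_force: 0.0
at [0.5852 0.0788 0.1757] q6 0.02 
 shift first [-0.075  -0.1273  0.0052] turn [ 0.004   0.0006 -0.8443] | shift if turned first [ 0.0453 -0.1406  0.0057]
```

```bash
python3 -m handwheel '[-0.015,-0.0255,0,0,0,0,0.065,-0.015,-0.0255,0,0,0,0,0.065,-0.015,-0.0255,0,0,0,0,0.065,-0.015,-0.0255,0,0,0,0,0.065,-0.015,-0.0253,0,0,0,0,0.065,0,0,0,0,0,-0.12,0.065,0,0,0,0,0,-0.12,0.065,0,0,0,0,0,-0.12,0.065,0,0,0,0,0,-0.12,0.065,0,0,0,0,0,-0.12,0.065]' >/dev/null
python3 -m handwheel '[0,0,0,0,0,-0.12,0.065,0,0,0,0,0,-0.12,0.065,0,0,0,0,0,0,0.065,0,0,0,0,0,0,0.065,0,0,0,0,0,0,0.065]'
python3 - <<'E'
from h import *
im,P=look("vb"); go(.4538,.0114,.035,45); cv2.imwrite("pics/vb_r.png",rect(im,P,.046,.0003,(.4538,.0114),(.06,.06)))
E
```

```text
time: 28.82
ee_pos: [0.4514, 0.0116, 0.1719]
ee_rot: [-0.002, 0.386, 0.923, -0.0]
ft_force: [0.2, -1.0, 0.3]
opening: 0.0647
gripper_force: 0.0
at [0.4516 0.0116 0.1722] q6 -0.98 
 shift first [-0.0021  0.0017  0.1372] turn [-0.0016 -0.0035 -0.0064] | shift if turned first [-0.0017  0.0014  0.1372]
```

View pics/vb_r.png

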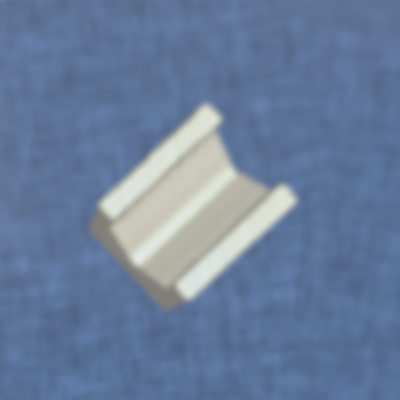

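Vee block corners are at (207,103), (298,199), (187,300), (100,208), giving centre (0.453, 0.012), closing axis 43.4°, groove up.

```bash
python3 -m handwheel '[-0.0008,0.001,0.035,0,0,0.02,0.065,0,0,0.035,0,0,0,0.065,0,0,0.035,0,0,0,0.065,0,0,0.018,0,0,0,0.065,0,0,0.012,0,0,0,0.065,0,0,0,0,0,0,0.065,0,0,0,0,0,0,0.065,0,0,0,0,0,0,0.065]'
python3 -m handwheel '[0,0,0,0,0,0,0.0,0,0,0,0,0,0,0,0,0,0,0,0,0,0,0,0,0,0,0,0,0,0,0,0,0,0,0,0,0,0,0,0,0,0,0]'
python3 -m handwheel '[0,0,-0.015,0,0,0,0,0,0,-0.03,0,0,0,0,0,0,-0.04,0,0,0,0,0,0,-0.035,0,0,0,0,0,0,0,0,0,0,0,0,0,0,0,0,0,0,0,0,0,0,0,0,0]'
python3 -c "
from h import *
go(.513,-.277,.16,0)"
```

```text
time: 29.53
ee_pos: [0.454, 0.0116, 0.039]
ee_rot: [-0.0, 0.394, 0.919, 0.0]
ft_force: [0.2, 0.2, 0.2]
opening: 0.065
gripper_force: 0.0
time: 30.03
ee_pos: [0.4541, 0.0114, 0.04]
ee_rot: [-0.0, 0.394, 0.919, 0.0]
ft_force: [-2.7, -0.5, 7.1]
opening: 0.0348
gripper_force: 59.0
time: 30.62
ee_pos: [0.4532, 0.0116, 0.1582]
ee_rot: [-0.001, 0.394, 0.919, 0.0]
ft_force: [-1.2, -0.5, -1.0]
opening: 0.0002
gripper_force: 0.0
at [0.4532 0.0116 0.1582] q6 -0.96 
 shift first [-0.2503 -0.1557 -0.0021] turn [-0.0009 -0.0013  0.761 ] | shift if turned first [-0.2886  0.0598 -0.0018]
```

The block slipped out of the grip; looking.

```bash
python3 -m handwheel '[0,0,0,0,0,0,0.075,0,0,0,0,0,0,0.075,0,0,0,0,0,0,0.075,0,0,0,0,0,0,0.075]'
python3 - <<'E'
from h import *
im,P=look("vc"); go(.4538,.0114,.035,43.4); a=rect(im,P,.046,.0003,(.4538,.0114),(.06,.06))
cv2.imwrite("pics/vc_r.png",np.hstack([a,im[:,56:456][:400].copy() if im.shape[0]>=400 else cv2.copyMakeBorder(im[:,56:456],0,16,0,0,0)]))
E
```

```text
time: 30.95
ee_pos: [0.4527, 0.0117, 0.1569]
ee_rot: [-0.002, 0.394, 0.919, -0.0]
ft_force: [0.8, -0.0, 0.0]
opening: 0.0486
gripper_force: 0.0
at [0.4529 0.0117 0.1572] q6 -0.96 
 shift first [-0.0012  0.0007  0.1222] turn [-0.0017 -0.0035  0.0035] | shift if turned first [-0.0008  0.0005  0.1222]
```

View pics/vc_r.png

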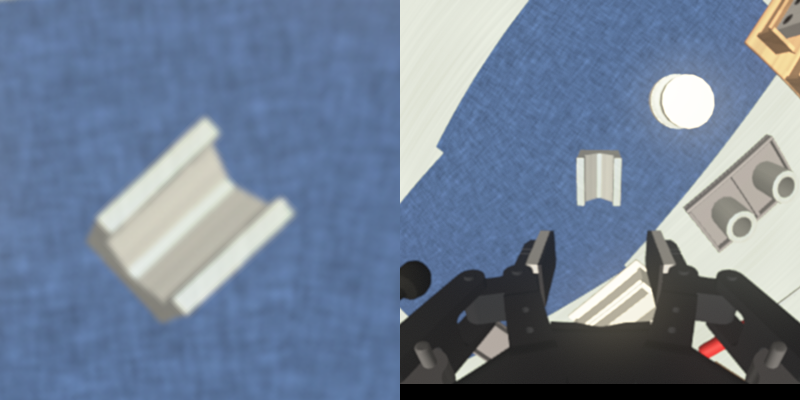

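The block is still upright, groove up, moved ~4 mm to (0.449, 0.0134), jar untouched; both sleeves are visible in their compartments. I'll regrip lower and lift gently.

```bash
python3 -m handwheel '[0.0035,-0.002,0.035,0,0,0,0.065,0,0,0.035,0,0,0,0.065,0,0,0.03,0,0,0,0.065,0,0,0.018,0,0,0,0.065,0,0,0.013,0,0,0,0.065,0,0,0,0,0,0,0.065,0,0,0,0,0,0,0.065,0,0,0,0,0,0,0.065]'
python3 -c "
from h import *
go(.449,.0134,.027,43.4)"
```

```text
time: 31.67
ee_pos: [0.4501, 0.0127, 0.0279]
ee_rot: [-0.0, 0.394, 0.919, 0.0]
ft_force: [-0.5, -0.1, -0.5]
opening: 0.0649
gripper_force: 0.0
at [0.4501 0.0127 0.0279] q6 -0.96 
 shift first [ 0.0012 -0.0003  0.0009] turn [ 0.0001 -0.0009  0.0035] | shift if turned first [ 0.0012 -0.0003  0.0009]
```

```bash
python3 -m handwheel '[0.001,0,0,0,0,0,0.0,0,0,0,0,0,0,0,0,0,0,0,0,0,0,0,0,0,0,0,0,0,0,0,0,0,0,0,0,0,0,0,0,0,0,0,0,0,0,0,0,0,0,0,0,0,0,0,0,0]'
python3 -m handwheel '[0,0,-0.002,0,0,0,0,0,0,-0.004,0,0,0,0,0,0,-0.006,0,0,0,0,0,0,-0.008,0,0,0,0,0,0,-0.008,0,0,0,0,0,0,-0.004,0,0,0,0,0,0,0,0,0,0,0,0,0,0,0,0,0,0]'
python3 - <<'E'
from h import *
im,P=look("vd"); go(.513,-.277,.06,43.4); cv2.imwrite("pics/vd.png",im)
E
```

```text
time: 32.33
ee_pos: [0.4497, 0.0133, 0.0285]
ee_rot: [0.0, 0.394, 0.919, 0.0]
ft_force: [-1.7, -1.3, 5.6]
opening: 0.0384
gripper_force: 61.7
time: 33.0
ee_pos: [0.4489, 0.0135, 0.0596]
ee_rot: [-0.001, 0.394, 0.919, 0.0]
ft_force: [-0.2, 0.1, -3.0]
opening: 0.0383
gripper_force: 60.7
at [0.4485 0.0136 0.0591] q6 -0.96 
 shift first [-0.2549 -0.1537 -0.0013] turn [-0.0007 -0.002   0.0035] | shift if turned first [-0.2555 -0.1528 -0.0009]
```

View pics/vd.png

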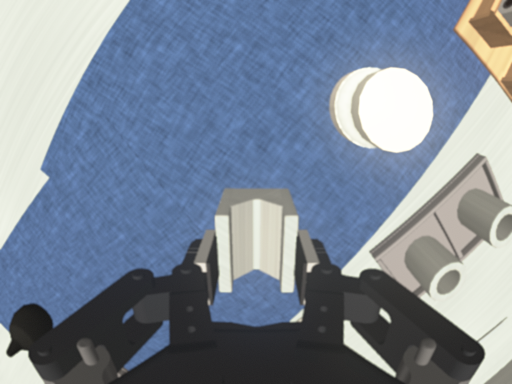

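Block is held upright, groove up (255,240), clear of the jar (395,110). Now fix the square tray's centre from the top picture by colour while raising.

```bash
python3 -m handwheel '[0,0,-0.005,0,0,0,0,0,0,-0.01,0,0,0,0,0,0,-0.015,0,0,0,0,0,0,-0.015,0,0,0,0,0,0,-0.015,0,0,0,0,0,0,-0.01,0,0,0,0,0,0,0,0,0,0,0,0,0,0,0,0,0,0]'
python3 - <<'E'
from h import *
a=cv2.imread("pics/top0.png"); s=a[175:210,326:360].astype(int)
ref=a[191,343].astype(int); print("ref",ref)
m=(np.abs(a.astype(int)-ref).max(2)<22).astype(np.uint8); m=cv2.morphologyEx(m,cv2.MORPH_OPEN,np.ones((3,3)))
n,l,st,c=cv2.connectedComponentsWithStats(m); k=l[191,343]; print(st[k],c[k])
r=cv2.minAreaRect(np.argwhere(l==k)[:,::-1].astype(np.float32)); print(r, onz("top",[r[0]],.007))
b=onz("top",cv2.boxPoints(r),.004); print(b,b.mean(0))
go(.513,-.277,.16,43.4)
E
```

```text
time: 33.72
ee_pos: [0.4491, 0.0134, 0.1297]
ee_rot: [-0.0, 0.394, 0.919, 0.0]
ft_force: [-0.4, -0.2, -4.3]
opening: 0.0382
gripper_force: 60.9
ref [121 126 133]
[329 176  28  31 787] [342.2643 190.9479]
((342.5, 191.0), (30.0, 27.0), 90.0) [[ 0.5154 -0.2769]]
[[ 0.5594 -0.2403]
 [ 0.5589 -0.3178]
 [ 0.4725 -0.3144]
 [ 0.473  -0.2377]] [ 0.516  -0.2776]
at [0.4491 0.0134 0.1297] q6 -0.96 
 shift first [-0.2544 -0.154  -0.0305] turn [ 0.0002 -0.0008  0.0035] | shift if turned first [-0.2549 -0.1531 -0.0303]
```

```bash
python3 -m handwheel '[-0.0064,-0.0038,0,0,0,0,0,-0.0128,-0.0076,0,0,0,0,0,-0.0256,-0.0153,0,0,0,0,0,-0.0256,-0.0153,0,0,0,0,0,-0.0256,-0.0153,0,0,0,0,0,-0.0256,-0.0153,0,0,0,0,0,-0.0256,-0.0153,0,0,0,0,0,-0.0256,-0.0153,0,0,0,0,0,-0.0256,-0.0153,0,0,0,0,0]' >/dev/null
python3 -m handwheel '[-0.0256,-0.0153,0,0,0,0,0,-0.0192,-0.0114,0,0,0,0,0,-0.0128,-0.0076,0,0,0,0,0,0,0,0,0,0,0,0,0,0,0,0,0,0,0,0,0,0,0,0,0,0,0,0,0,0,0,0,0]'
python3 - <<'E'
from h import *
im,P=look("bt"); go(.515,-.277,.0325,43.4)
a=rect(im,P,.014,.0005,(.515,-.277),(.08,.08))
# tray-coloured pixels in rectified view
ref=a[160-60:160-50,150:170].reshape(-1,3).mean(0); print(ref)
hsv=cv2.cvtColor(a,cv2.COLOR_BGR2HSV); 
g=cv2.cvtColor(a,6)
L=cv2.createLineSegmentDetector().detect(g)[0][:,0]
for l in L:
    if np.hypot(l[2]-l[0],l[3]-l[1])>45: print(l.round(0))
E
```

```text
time: 35.05
ee_pos: [0.5141, -0.2758, 0.1279]
ee_rot: [-0.002, 0.393, 0.919, 0.0]
ft_force: [0.4, 0.5, -3.7]
opening: 0.0383
gripper_force: 60.9
at [ 0.5143 -0.2759  0.1282] q6 -1.43 
 shift first [-0.0016 -0.0002  0.0957] turn [-0.0008 -0.0034  0.0048] | shift if turned first [-0.0013 -0.0002  0.0957]
[149.285 162.165 164.865]
[276. 158. 320. 114.]
[217.  -2. 167.  45.]
[  0. 133.  80. 145.]
[319.  82. 239. 158.]
[264. 173. 319. 181.]
[ 82. 244. 246. 244.]
[165.  80. 251.  -1.]
[241. 182. 241. 236.]
[235. 236. 235. 184.]
[ 78. 141.  78.  81.]
[ 82. 137.  81. 234.]
[ 82.  81. 137.  81.]
[261.  -1. 155.  99.]
[220. 168. 319.  73.]
[248. 242. 248. 181.]
[202. 239.  84. 239.]
[202. 199. 123. 115.]
[185. 144. 291.  44.]
[ 92. 235. 231. 235.]
[ 90. 107.  90. 233.]
[219.  94. 177. 134.]
[261.  54. 224.  90.]
```

Tray edges in the close view (columns 79–248, rows 81–244) put its centre at (0.514, −0.2785).

```bash
python3 -m handwheel '[-0.0018,-0.0018,0.008,0,0,0,0,0,0,0.016,0,0,0,0,0,0,0.02,0,0,0,0,0,0,0.02,0,0,0,0,0,0,0.014,0,0,0,0,0,0,0.008,0,0,0,0,0,0,0,0,0,0,0,0,0,0,0,0,0,0,0,0,0,0,0,0,0]'
python3 -c "
from h import *
go(.514,-.2785,.0325,43.4)"
```

```text
time: 35.85
ee_pos: [0.5153, -0.2802, 0.0438]
ee_rot: [0.0, 0.394, 0.919, -0.0]
ft_force: [0.4, 0.6, -2.8]
opening: 0.0384
gripper_force: 60.9
at [ 0.5153 -0.2802  0.0438] q6 -1.43 
 shift first [0.0021 0.0003 0.0113] turn [-0.0004  0.0002  0.0038] | shift if turned first [0.0021 0.0003 0.0113]
```

```bash
python3 -m handwheel '[0.001,0,0.004,0,0,0,0,0,0,0.004,0,0,0,0,0,0,0.003,0,0,0,0,0,0,0.001,0,0,0,0,0,0,0,0,0,0,0,0,0,0,0,0,0,0]'
python3 -c "
from h import *
go(.514,-.2785,.0325,43.4)"
```

```text
time: 36.35
ee_pos: [0.514, -0.2792, 0.0326]
ee_rot: [-0.001, 0.394, 0.919, 0.0]
ft_force: [-3.4, 2.2, 7.4]
opening: 0.0384
gripper_force: 62.0
at [ 0.514  -0.2792  0.0326] q6 -1.43 
 shift first [0.0006 0.0005 0.0001] turn [-0.0009 -0.0023  0.0038] | shift if turned first [0.0006 0.0005 0.0001]
```

```bash
python3 -m handwheel '[0,0,0,0,0,0,0.05,0,0,0,0,0,0,0.05,0,0,0,0,0,0,0.05,0,0,0,0,0,0,0.05,0,0,-0.01,0,0,0,0.05,0,0,-0.03,0,0,0,0.05,0,0,-0.04,0,0,0,0.05,0,0,-0.04,0,0,0,0.05,0,0,-0.04,0,0,0,0.05,0,0,0,0,0,0,0.05]'
python3 -m handwheel '[0,0,0,0,0,0,0.05,0,0,0,0,0,0,0.05]' >/dev/null
python3 - <<'E'
from h import *
im,P=look("fin"); a=rect(im,P,.046+.004,.0005,(.514,-.2785),(.06,.06)); cv2.imwrite("pics/fin_r.png",a)
hsv=cv2.cvtColor(a,40); print("grid of brightness/sat around block"); g=cv2.cvtColor(a,6); print(cv2.resize(g,(12,12),interpolation=cv2.INTER_AREA))
for l in cv2.createLineSegmentDetector().detect(g)[0][:,0]:
    if np.hypot(l[2]-l[0],l[3]-l[1])>30: print(l.round(0))
t=robot.get_image("top")[:,:,::-1]; cv2.imwrite("pics/top1.png",t); t0=cv2.imread("pics/top0.png")
def cap(i):
    s=i[190:235,180:225]; m=(s.min(2)>190).astype(np.uint8); M=cv2.moments(m,True); return M["m10"]/M["m00"]+180,M["m01"]/M["m00"]+190,M["m00"]
print("jar",cap(t0),cap(t))
E
```

```text
time: 37.18
ee_pos: [0.5184, -0.2824, 0.2023]
ee_rot: [0.008, 0.394, 0.919, -0.002]
ft_force: [0.3, -0.1, 2.4]
opening: 0.0499
gripper_force: 0.0
grid of brightness/sat around block
[[201 201 201 200 199 198 197 197 196 196 196 197]
 [201 201 200 198 197 197 196 196 196 196 196 197]
 [200 197 191 190 189 188 186 188 188 195 197 197]
 [199 181 147 149 148 153 167 146 137 186 197 197]
 [197 180 157 161 167 183 172 159 143 185 196 196]
 [158 161 159 168 185 174 181 160 157 183 193 193]
 [100 108 159 155 173 181 159 169 165 179 194 194]
 [ 97 106 164 148 174 157 171 178 145 113 112 123]
 [ 96 108 166 170 145 152 174 164 146 111  99  96]
 [ 95 106 164 169 166 160 163 161 145 107  96  96]
 [ 92  98 111 111 110 112 109 108 109  97  98  96]
 [ 94  93  94  93  95  97  95  94  94  95  93  95]]
[  0. 110.  34. 116.]
[183. 138. 239. 146.]
[ 37. 205. 182. 204.]
[178. 126. 178. 197.]
[126.  62.  65. 120.]
[184. 202. 184. 141.]
[ 33. 112.  33.  58.]
[173. 197. 172. 129.]
[ 37.  59. 182.  57.]
[ 35. 114.  35. 203.]
[103. 184.  57. 136.]
[180.  58. 184. 134.]
[171. 111. 111. 168.]
[ 88. 157. 144. 103.]
[173. 107. 172.  67.]
[117.  67.  42.  67.]
[ 74. 128. 135.  70.]
[118. 176. 167. 132.]
[171.  66. 137.  67.]
[ 46. 196. 169. 195.]
[ 44. 157.  44. 194.]
[138.  99.  84. 150.]Traceback (most recent call last):
  File "<stdin>", line 9, in <module>
  File "<stdin>", line 8, in cap
ZeroDivisionError: float division by zero
```

Run:
```python
from h import *
t0=cv2.imread("pics/top0.png");t=cv2.imread("pics/top1.png")
d=np.abs(t0[190:235,183:222].astype(int)-t[190:235,183:222]).max(2); print("jar diff px",(d>40).sum())
print(robot.sense()["time"]); print(robot.finish_job())
```

```text
jar diff px 0
37.45
the job is handed in; nothing more can be done
None
```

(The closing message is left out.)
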